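# Seat the bearing block and flip the clamp over

### The job

On the holding fixture, push the loose aluminium bearing block along its channel with your fingertips until it is fully home against the end stop. Then push the clamp lever's handle over past upright so that it snaps down and its foot holds the block there. Do not pick up or tip the block, and leave the other things on the bench and the fixture where they stand.

Things in the scene. Friction and masses are not known exactly. Their poses are not given: they have to be found in the camera images.
- fixture: Holding fixture fixed to the bench: dark steel plate 200 x 190 x 15 mm. Origin: its underside, right under the centre of the block when fully home; the plate spans x -125 to +75, y -95 to +95 mm. x axis: along the block's channel towards the end stop; z up. The channel, open at its -x end, lies between two rails 12 mm high with inner faces at y = -27 and +27 mm, from x -120 to +50 mm.
- stop_face (a point): End stop: a steel bar across the channel, 22 mm high above the plate. This point: middle of the face that the block comes to touch, at x = 45, y = 0, z = 27 mm in the fixture's frame.
- block_mid (a point): Loose cast aluminium bearing block, 90 mm long (x) x 50 wide x 24 tall, 0.3 to 0.6 kg, flat on the plate in the channel, a round boss (38 mm across, 12 high) on top. This point: centre of the 24 mm tall body, 12 mm above the plate. Starts 32 to 62 mm short of home (towards the fixture's -x). Home: its front face touches the end stop, this point at x 0, y 0 (2 mm play), z 27 mm in the fixture's frame.
- block: The same bearing block; origin at the centre of its underside, x axis along its length, towards the stop.
- lever (a joint): Angle of the clamp lever. 0 = open: handle leans 0.6 rad from upright towards the fixture's +y (away from the channel). About 1.2 = clamped: handle leans 0.6 rad towards -y (over the channel), foot pressing on the home block; with no block under it, 1.27. A spring drives it to the nearer end: past 0.6 (upright) it snaps over by itself. About 5 N at lever_knob starts it.
- lever_hinge (a point): Middle of the clamp lever's hinge, in a grey bracket beside the channel: x = 27, y = 55, z = 50 mm in the fixture's frame. The hinge line runs along the fixture's x axis, so the handle swings in the fixture's y-z plane.
- lever_knob (a point): Black grip (28 mm thick, 53 mm long, rounded ends, on a steel rod 12 mm thick) at the top of the clamp lever's handle. This point: on its axis, 14 mm short of its top end, 110 mm from the hinge. In the fixture's frame: open, x 27, y 117, z 141 mm; upright, y 55, z 160 mm; clamped, y -7, z 141 mm.
- foot (a point): Round rubber foot (18 mm across) on the clamp lever's short arm; this point: centre of its underside. In the fixture's frame: open, raised beside the hinge at x 27, y 25, z 97 mm; clamped, on the flat top of the home block at x 27, y 0, z 39 mm.
- socket_mid (a point): Bystander: a plain steel socket wrench bit, 24 mm across and 32 mm tall, standing on the fixture's plate on its -y side. This point: its centre, half-way up (about).
- plug_mid (a point): Bystander: a spark plug, 24 mm across and 57 mm tall, standing on the fixture's plate on its +y side near the -x end. This point: its centre, half-way up (about).
- oil_filter_mid (a point): Bystander: a black oil filter can, 72 mm across, 82 mm tall. This point: its centre, half-way up (about).
- air_filter_mid (a point): Bystander: a pale pleated air filter, 78 mm across, 70 mm tall. This point: its centre, half-way up (about).
- spray_mid (a point): Bystander: a grey spray can, 56 mm across, 190 mm tall. This point: its centre, half-way up (about).
- bearing_mid (a point): Bystander: a steel ball bearing ring lying flat, 52 mm across, 15 mm tall. This point: its centre, half-way up (about).
- spanner_grip (a point): Bystander: a steel open-ended spanner lying flat on the bench. This point: middle of its handle.
Things that resemble listed ones, but are neither listed nor needed, are in the scene too. There is more than one size of the block; the job needs the smallest.

How it is judged:
On the way, in this order (a step that is already met when the one before it is completed fails the run):
1. the block is pushed home, within 3 mm of the end stop (x of block_mid in the frame of fixture above -0.003 m), for 0.2 s.
2. the clamp lever has been flipped over to its clamped end (value of joint lever above 1.12 rad), for 0.2 s.
At the end, for the whole second after the job is handed in: The block lies flat in the channel within 3 mm of the end stop, at rest, and the lever is over at its clamped end (joint above 1.12 rad) with the foot pressing on the block by more than 2 N (x of block_mid in the frame of fixture above -0.003 m and value of joint lever above 1.12 rad and contact force between lever_c0 and block above 2 N and z of block_mid in the frame of fixture below 0.03 m and angle between block_mid's own z axis and vertical below 0.05 rad and linear speed of block below 0.02 m/s); the robot touches nothing.
It fails at once if the block is lifted more than 8 mm off the plate (z of block_mid in the frame of fixture above 0.035 m).
It fails at once if the block is tipped by more than 0.2 rad (angle between block_mid's own z axis and vertical above 0.2 rad).
It fails at once if any of the bystanders is moved by more than 20 mm (distance of any of socket_mid, plug_mid, oil_filter_mid, air_filter_mid, spray_mid, bearing_mid, spanner_grip from where it was at the start of the episode above 0.02 m).
It also fails if it takes over 43 s, if anything falls off the work surface, if the arm or the gripper's body presses on something with over 40 N, if the wrist force passes 120 N, or if a joint passes its speed limit or range.

### The arm

A 6-joint arm with a two-finger parallel gripper is mounted at the origin on the work surface. World frame = base frame: x ahead of the robot, y to its left, z up, the work surface at z = 0. Lengths are in m, angles in rad, forces in N, time in s.
With the tool pointing down it reaches from about 0.35 to 0.85 m from the base axis. Payload 8.1 kg.
Tool frame: the origin (TCP) lies at the very end of the fingers, on their centre line; the grasp point (between the pads) lies 19 mm behind it; z points along the fingers, y is the direction in which the jaws open and shut (so a half turn about z gives the same grasp; the last joint's range is limited). The gripper opens to 93 mm and grips with 3 to 60 N. Pads are 15 mm wide; open, the fingers measure 128 mm over their backs; the gripper's body (75 mm by 188 mm) begins 65 mm behind the grasp point.
Start: joints at [-1.402, 0.13, 1.488, -0, 1.523, -0.085], TCP at [0.151, -0.581, 0.219] pointing down, gripper open.
Joint ranges: [-2.96, 2.96], [-0.89, 2.26], [0.02, 2.5], [-1.34, 4.48], [0, 2.73], [-2.66, 2.66]. Speed limits (rad/s): [2.39, 2.39, 2.79, 3.14, 3.14, 3.14].

### API

Orientations are given as a rotation vector (axis times angle).
In Python, from plant import * gives the robot as it stands.
- The arm moves only by the tool apply_moves, never from a script. Its argument "commands" is one flat list of numbers, 7 for each row, row after row: the shift along the world's x, y, z in cm, then the turn, a rotation vector about the world's x, y, z in rad, then the finger opening in cm, from 0 to 9.3. A call has 1 to 8 rows; each row shifts and turns the pose as measured when the row begins; what a row does not reach is not made up. A row lasts 1/8 s, in which the tool goes at most 62.5 mm and 10.7 degrees, less where a joint would pass 70% of its speed; a pose out of reach is approached as far as the arm can. A call with a gripper value outside its range is refused whole. The fingers move at their own pace and stop on an object; "squeeze" is the grip in N (left out, the last holds). Time passes only in rows, so rows that do not move let the fingers close. It gives the time, the measured TCP pose, the force and the opening at its end, in the units of the state.
- read_state(): the state, without advancing time (a new reading comes with each control period).
- read_camera(name): name is "scene" or "top" or "wrist"; returns (picture, depth): 480x640x3 uint8, blue, green, red; 480x640 float32, m along the optical axis (not along the pixel's ray), 0 where there is no reading.
- camera_model(name): a dict with "intrinsics" (3x3 intrinsics, pixels), "R" (3x3) and "t" (3): a world point X has camera coordinates R X + t. Camera axes: x right, y down, z forward; pixel columns grow to the right and rows downward; lengths in m; the calibration is good to about 2 mm. A picture is of the moment at which its call begins: read the wrist's pose just before it. camera_model takes no time and is no camera call; for the wrist camera it gives the pose at the moment of the call.
- close_job(): hands the job in, once; it reports no verdict.
Trained networks look in the newest picture that a camera, given by its name, has taken for a name from the list of things; names that differ only in an ending like _2 or _b are one class to them, and where a whole thing is asked for, a point or a joint stands for the part that bears it (a point fixed in the world has none). Each returns a list of dicts, best first, with "conf" (0 to 1); they miss things now and then, are a little off and sometimes report something else, mostly with a low value. They report only what shows in the picture. A call takes as long as a camera call. They do not tell look-alikes from the thing itself.
- find_in(query, camera): "point" ([x, y, z] in m, in the coordinates of the camera as it stood for that picture, good to about 4 mm: the middle of the surface that is visible of it).
- cut_out(query, camera): "mask" (480x640 bool, what is visible of it).
- spot_point(query, camera): "point" ([x, y, z] in m, in the coordinates of the camera as it stood for that picture, good to about 4 mm: a listed point, or the origin of a listed thing).
The state is a dict: "t": time; "q": joint angles; "dq": joint speeds; "joint_torque": joint torques, N m; "tool_pos": TCP position; "orientation": TCP orientation; "force": force on the tool from outside, world axes, zero at the start; "wrist_torque": the same for the moment, N m; "opening": finger opening in m.
Only numpy, scipy, OpenCV 4.12 (cv2) and the standard library are available. Lean on these libraries where they do the work, as an engineer would, in place of code of your own. Each camera call takes 0.05 s, during which the arm holds its last target. There are 200 camera calls.

## Working session

There is one attempt and no reset: what is moved stays moved. The work goes in short steps, Python scripts to look and compute and a tool call to move; the robot and the scene stay as the last step left them, time stands still between calls to the robot, and variables do not carry over. Pictures are saved under pics/ and viewed, about 8 in all and at most 12, crops included, and the job is handed in when it is done.

Besides the shell and the picture viewer there is one more tool, called as name(argument=value, ...) on one line, values as JSON. apply_moves: Moves the arm, as the interface text tells. Its arguments: {"type":"object","properties":{"commands":{"type":"array"},"squeeze":{"type":"number"}},"required":["commands"]}

```bash
mkdir -p pics; ls; cat > h.py <<'E'
from plant import *
import numpy as np, cv2
def w(cam,p):
    m=camera_model(cam); return m["R"].T@(np.array(p)-m["t"])
def px(cam,X):
    m=camera_model(cam); c=m["intrinsics"]@(m["R"]@np.array(X)+m["t"]); return (c[:2]/c[2]).round().astype(int)
E
python3 - <<'E'
from h import *
a,_=read_camera("scene"); b,_=read_camera("top")
cv2.imwrite("pics/scene.png",a); cv2.imwrite("pics/top.png",b)
for cam in ("top","scene"):
    for q in ("fixture","stop_face","block_mid","block","lever_hinge","lever_knob","foot","socket_mid","plug_mid","spray_mid"):
        for r in spot_point(q,cam)[:4]:
            X=w(cam,r["point"]); print(cam,q,round(r["conf"],2),X.round(3),px(cam,X))
print(read_state()["t"])
E
```

```text
pics
top fixture 0.89 [ 0.535 -0.042  0.004] [333 230]
top stop_face 0.96 [ 0.581 -0.044  0.024] [334 211]
top block_mid 0.88 [ 0.441 -0.244  0.018] [414 267]
top block_mid 0.76 [0.459 0.184 0.015] [243 258]
top block_mid 0.65 [ 0.481 -0.041  0.025] [332 250]
top block_mid 0.53 [ 0.557 -0.018  0.097] [324 216]
top block 0.98 [ 0.483 -0.043  0.019] [333 250]
top block 0.93 [0.463 0.189 0.   ] [242 257]
top block 0.65 [ 0.438 -0.242  0.003] [412 268]
top lever_hinge 0.96 [0.565 0.006 0.048] [314 216]
top lever_knob 0.61 [ 0.482 -0.043  0.015] [333 250]
top foot 0.71 [ 0.56  -0.021  0.097] [325 215]
top foot 0.64 [ 0.537 -0.044 -0.001] [334 229]
top socket_mid 0.58 [ 0.505 -0.117  0.028] [363 241]
top plug_mid 0.61 [0.565 0.009 0.048] [313 216]
top plug_mid 0.39 [0.459 0.025 0.045] [306 259]
top spray_mid 0.62 [0.642 0.442 0.092] [132 179]
scene fixture 0.56 [ 0.535 -0.043 -0.003] [305 291]
scene fixture 0.54 [ 0.513 -0.41   0.04 ] [156 269]
scene stop_face 0.75 [ 0.581 -0.046  0.028] [302 296]
scene stop_face 0.74 [0.643 0.449 0.098] [529 299]
scene block_mid 0.87 [0.465 0.187 0.02 ] [398 266]
scene block_mid 0.83 [ 0.438 -0.241  0.02 ] [230 256]
scene block_mid 0.79 [ 0.48  -0.038  0.027] [308 267]
scene block 0.8 [ 0.435 -0.243  0.   ] [230 261]
scene block 0.79 [ 0.485 -0.042  0.015] [306 272]
scene block 0.79 [0.463 0.184 0.005] [397 270]
scene lever_hinge 0.7 [0.56  0.012 0.053] [327 282]
scene lever_knob 0.89 [0.564 0.074 0.143] [354 256]
scene foot 0.64 [ 0.557 -0.021  0.103] [312 266]
scene socket_mid 0.67 [ 0.502 -0.115  0.03 ] [276 271]
scene socket_mid 0.17 [ 0.579 -0.044  0.027] [303 296]
scene plug_mid 0.42 [0.462 0.031 0.045] [336 257]
scene spray_mid 0.72 [0.644 0.45  0.1  ] [529 299]
1.1
```

```bash
python3 - <<'E'
import cv2
a=cv2.imread("pics/top.png")[130:350,180:480]; cv2.imwrite("pics/topc.png",cv2.resize(a,None,fx=2.6,fy=2.6,interpolation=cv2.INTER_CUBIC))
E
```

```text
(no output)
```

View pics/scene.png

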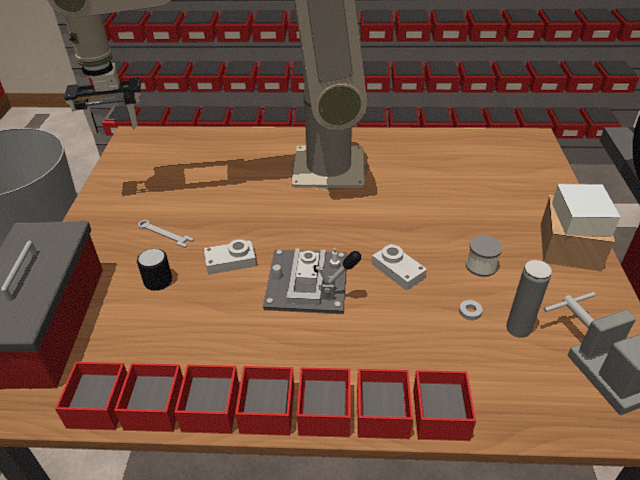

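View pics/topc.png

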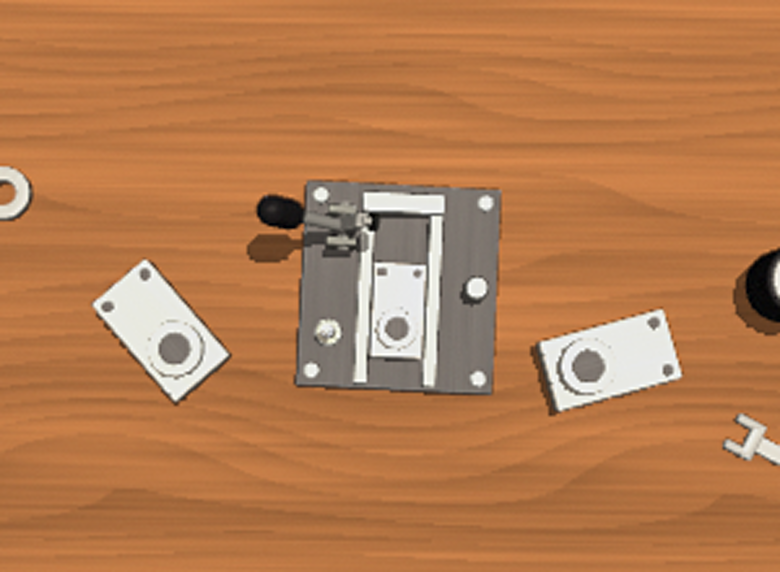

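The blocks that could be confused are at scene px (398,266), (230,256) and (308,267). The first two are larger and lie loose on the bench. The smallest is in the channel at (308,267), top px (333,250), so I choose that one. The fixture yaw from the screws is about -0.052 rad. Next I'll check these in a close crop and work out the targets.

```bash
cat >> h.py <<'E'
from scipy.spatial.transform import Rotation as Rn
YAW=-0.052; O=np.array([0.535,-0.0425,0])
def fx(p):
    return O+Rn.from_rotvec([0,0,YAW]).apply(p)
def inv(X): return Rn.from_rotvec([0,0,-YAW]).apply(np.array(X)-O)
E
python3 - <<'E'
from h import *
im=cv2.imread("pics/top.png"); 
big=cv2.resize(im[180:300,270:400],None,fx=5,fy=5,interpolation=cv2.INTER_CUBIC)
def d(X,c):
    m=camera_model("top"); q=m["intrinsics"]@(m["R"]@X+m["t"]); q=((q[:2]/q[2]-[270,180]+.5)*5).astype(int); cv2.circle(big,tuple(map(int,q)),4,c,-1)
for p in [(-125,-95,15),(75,-95,15),(75,95,15),(-125,95,15)]: d(fx(np.array(p)/1000),(0,0,255))
for p in [(45,0,37),(-120,27,27),(-120,-27,27),(27,55,50),(27,117,141)]: d(fx(np.array(p)/1000),(0,255,0))
for x in (-98,-8): 
    for y in (-25,25): d(fx(np.array((x,y,39))/1000),(255,0,0))
cv2.imwrite("pics/ov.png",big)
s=read_state(); R=Rn.from_rotvec(s["orientation"]).as_matrix(); print(s["tool_pos"],R.round(3),s["force"],s["opening"])
print(fx(np.array([-.13,0,.1])), fx(np.array([.027,.18,.13])))
E
```

```text
[ 0.15067838 -0.58078373  0.21863976] [[ 0.968  0.251 -0.   ]
 [ 0.251 -0.968  0.   ]
 [-0.    -0.    -1.   ]] [-0.52423888  0.63519318 -0.20512391] 0.09297369777152326
[ 0.40517572 -0.03574305  0.1       ] [0.57131929 0.13585333 0.13      ]
```

View pics/ov.png

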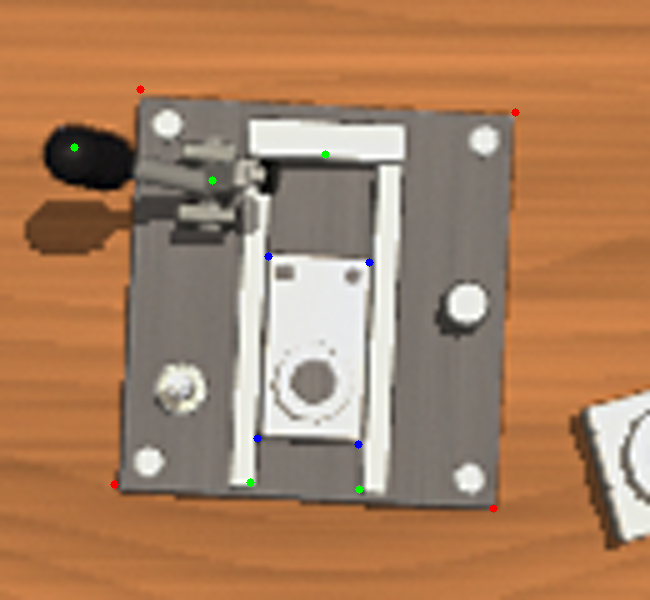

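The crop confirms the choice: the small block sits in the channel, boss at crop (313,382), rear edge at row 436. The frame needs about -3 mm in x and -2 mm in y. I'll move behind the block now with the fingers closed.

apply_moves(commands=[2.4,5.1,0,0,0,-0.04,0,2.4,5.1,0,0,0,-0.04,0,2.4,5.1,0,0,0,-0.04,0,2.4,5.1,0,0,0,-0.04,0,2.4,5.1,0,0,0,-0.04,0,2.4,5.1,0,0,0,-0.04,0,2.4,5.1,0,0,0,-0.04,0,2.4,5.1,0,0,0,-0.03,0], squeeze=20)

```text
t: 2.1
tool_pos: [0.3447, -0.1632, 0.2177]
orientation: [3.139, -0.116, 0.006]
force: [1.2, -0.6, -0.5]
opening: 0.0176
```

```bash
sed -i 's/O=np.array.*/O=np.array([0.532,-0.0445,0])/; s/YAW=-0.052/YAW=-0.054/' h.py; cat >> h.py <<'E'
def st():
    s=read_state(); R=Rn.from_rotvec(s["orientation"]).as_matrix()
    print("t",round(s["t"],2),"tcp",s["tool_pos"].round(4),"fix mm",(inv(s["tool_pos"])*1000).round(1),"F",s["force"].round(1),"yaw",round(np.arctan2(R[1,0],R[0,0]),3),"z",R[:,2].round(3),"op",round(s["opening"],4))
E
python3 - <<'E'
from h import *
st(); print(fx(np.array([-.125,0,.04])))
E
```

```text
t 2.1 tcp [ 0.3447 -0.1632  0.2177] fix mm [-180.6 -128.7  217.7] F [ 1.2 -0.6 -0.5] yaw -0.074 z [ 0.004 -0.001 -1.   ] op 0.0176
[ 0.40718221 -0.03775328  0.04      ]
```

apply_moves(commands=[2.2,4.4,0,0,0,0.01,0,2.2,4.4,-1,0,0,0.01,0,1.6,3.2,-3,0,0,0,0,0.3,0.6,-5,0,0,0,0,0,0,-4,0,0,0,0,0,0,0,0,0,0,0])

```text
t: 2.85
tool_pos: [0.4112, -0.0286, 0.0875]
orientation: [3.139, -0.072, 0.019]
force: [-0.7, -0.1, 0.5]
opening: 0.0002
```

```bash
python3 - <<'E'
from h import *
st()
a,_=read_camera("wrist"); cv2.imwrite("pics/w1.png",a)
for q in ("block_mid","fixture","stop_face"):
  for r in spot_point(q,"wrist")[:3]:
    X=w("wrist",r["point"]); print(q,r["conf"],X.round(3),(inv(X)*1000).round(1))
E
```

```text
t 2.85 tcp [ 0.4112 -0.0286  0.0875] fix mm [-121.5    9.4   87.5] F [-0.7 -0.1  0.5] yaw -0.046 z [ 0.012 -0.002 -1.   ] op 0.0002
block_mid 0.63 [ 0.489 -0.041  0.027] [-43.    1.4  27.1]
fixture 0.56 [ 0.531 -0.041  0.01 ] [-1.6  3.   9.9]
```

View pics/w1.png

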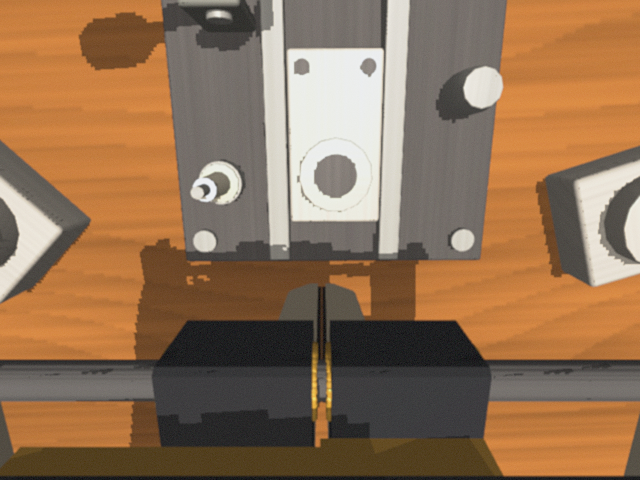

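The wrist view shows the block's rear edge at row 220 (cols 290–379) and the rails' inner faces at about cols 288 and 382. The fingertips are at col 322, a bit to the +y side.

```bash
python3 - <<'E'
from h import *
m=camera_model("wrist"); K=np.linalg.inv(m["intrinsics"])
def at(u,v,z):
    d=m["R"].T@(K@[u,v,1]); c=-m["R"].T@m["t"]; return c+d*(z-c[2])/d[2]
for n,u,v,z in [("rearL",291,220,.039),("rearR",379,221,.039),("frontL",288,48,.039),("frontR",383,49,.039),("plateL",187,260,.015),("plateR",480,258,.015),("railL in",288,256,.027),("railR in",379,252,.027)]:
    X=at(u,v,z); print(n,X.round(4),(inv(X)*1000).round(1))
E
```

```text
rearL [ 0.4443 -0.0138  0.039 ] [-89.3  25.9  39. ]
rearR [ 0.4412 -0.0644  0.039 ] [-89.6 -24.8  39. ]
frontL [ 0.5347 -0.0184  0.039 ] [ 1.3 26.2 39. ]
frontR [ 0.5319 -0.0676  0.039 ] [  1.1 -23.   39. ]
plateL [0.4166 0.0579 0.015 ] [-120.8   96.    15. ]
plateR [ 0.4084 -0.1336  0.015 ] [-118.6  -95.6   15. ]
railL in [ 0.4194 -0.0094  0.027 ] [-114.3   29.    27. ]
railR in [ 0.4192 -0.0659  0.027 ] [-111.5  -27.4   27. ]
```

apply_moves(commands=[0,-1.1,-2,0,0,-0.008,0,0,0,-3,0,0,0,0,0,0,-1.2,0,0,0,0,1,-0.05,0,0,0,0,0,1,-0.05,0,0,0,0,0,1,-0.05,0,0,0,0,0])

```text
t: 3.8
tool_pos: [0.4548, -0.0456, 0.04]
orientation: [3.132, -0.09, 0.059]
force: [-2.0, 0.4, -1.7]
opening: 0.0007
```

```bash
python3 - <<'E'
from h import *
st()
E
```

```text
t 3.8 tcp [ 0.4548 -0.0456  0.04  ] fix mm [-77.   -5.2  40. ] F [-2.   0.4 -1.7] yaw -0.057 z [ 0.037 -0.008 -0.999] op 0.0007
```

```bash
python3 - <<'E'
from h import *
st()
a,_=read_camera("wrist"); st(); cv2.imwrite("pics/w2.png",a)
E
```

```text
t 3.8 tcp [ 0.4548 -0.0456  0.04  ] fix mm [-77.   -5.2  40. ] F [-2.   0.4 -1.7] yaw -0.057 z [ 0.037 -0.008 -0.999] op 0.0007
t 3.85 tcp [ 0.4563 -0.0458  0.0404] fix mm [-75.6  -5.4  40.4] F [ 0.  -0.5  0.4] yaw -0.058 z [ 0.039 -0.009 -0.999] op 0.0004
```

View pics/w2.png

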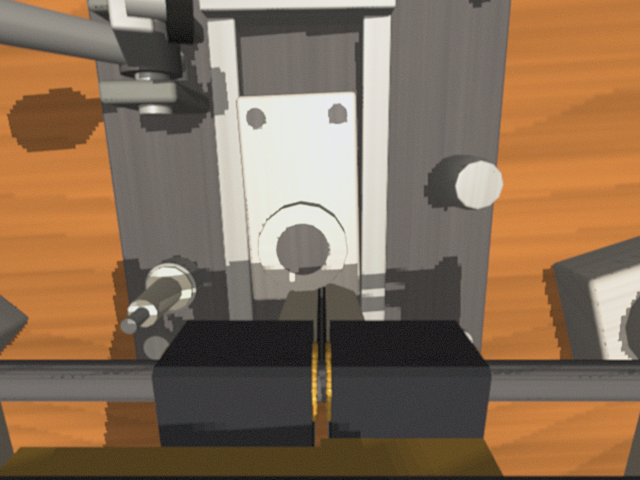

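```bash
sed -i 's/O=np.array.*/O=np.array([0.534,-0.0435,0])/' h.py; cat >> h.py <<'E'
def at(u,v,z,cam="wrist"):
    m=camera_model(cam); K=np.linalg.inv(m["intrinsics"]); d=m["R"].T@(K@[u,v,1]); c=-m["R"].T@m["t"]; return c+d*(z-c[2])/d[2]
E
python3 - <<'E'
from h import *
st()
for n,u,v,z in [("frontL",238,98,.039),("frontR",356,92,.039),("rearL",250,300,.039),("stopfaceL",236,14,.037),("stopfaceR",365,12,.037)]:
    X=at(u,v,z); print(n,X.round(4),(inv(X)*1000).round(1))
s=read_state(); print(px("wrist",s["tool_pos"]))
a,d=read_camera("wrist"); print(d[285:330:5,275],d[180,300])
print(camera_model("wrist")["R"].round(3))
E
```

```text
t 3.85 tcp [ 0.4563 -0.0458  0.0404] fix mm [-77.5  -6.5  40.4] F [ 0.  -0.5  0.4] yaw -0.058 z [ 0.039 -0.009 -0.999] op 0.0004
frontL [ 0.547  -0.0166  0.039 ] [11.5 27.5 39. ]
frontR [ 0.5465 -0.0651  0.039 ] [ 13.7 -20.9  39. ]
rearL [ 0.4588 -0.0127  0.039 ] [-76.8  26.7  39. ]
stopfaceL [ 0.5787 -0.0188  0.037 ] [43.3 27.  37. ]
stopfaceR [ 0.5765 -0.0701  0.037 ] [ 43.9 -24.2  37. ]
[322 302]
[0.18056102 0.17971265 0.18028592 0.20667717 0.20704788 0.20881201
 0.20865908 0.08284107 0.08185434] 0.16923594
[[-0.059 -0.998  0.006]
 [-0.972  0.059  0.229]
 [-0.229  0.007 -0.973]]
```

The block has already moved about 12 mm and the tip sits at the height of its top edge, because the descent fell short. I'll back off, straighten the tool and go down again.

apply_moves(commands=[0,0,0.8,0,0,0,0,-1.5,0.1,0.5,0.005,0.02,0,0,-1.5,0.2,0,0.004,0.02,0,0,0,0,0,0,0,0,0])

```text
t: 4.4
tool_pos: [0.4238, -0.0424, 0.0549]
orientation: [-3.139, 0.09, 0.005]
force: [0.9, 0.0, 0.7]
opening: 0.0004
```

```bash
python3 - <<'E'
from h import *
st()
E
```

```text
t 4.4 tcp [ 0.4238 -0.0424  0.0549] fix mm [-110.1   -4.8   54.9] F [0.9 0.  0.7] yaw -0.057 z [-0.003  0.001 -1.   ] op 0.0004
```

apply_moves(commands=[-0.2,0.5,-1.5,0,0,0,0,0,0,-1.4,0,0,0,0,0,0,0,0,0,0,0])

```text
t: 4.78
tool_pos: [0.4208, -0.0368, 0.0231]
orientation: [-3.139, 0.09, 0.005]
force: [-0.3, 0.1, 1.1]
opening: 0.0005
```

```bash
python3 - <<'E'
from h import *
st()
a,_=read_camera("wrist")
for r in spot_point("block_mid","wrist")[:2]:
    X=w("wrist",r["point"]); print(r["conf"],(inv(X)*1000).round(1))
E
```

```text
t 4.78 tcp [ 0.4208 -0.0368  0.0231] fix mm [-113.4    0.6   23.1] F [-0.3  0.1  1.1] yaw -0.057 z [-0.003  0.001 -1.   ] op 0.0005
0.56 [-28.1   1.5  27.2]
```

apply_moves(commands=[1.2,-0.06,0,0,0,0,0,0.8,-0.04,0,0,0,0,0,0.8,-0.04,0,0,0,0,0,0.8,-0.04,0,0,0,0,0,0.8,-0.04,0,0,0,0,0])

```text
t: 5.5
tool_pos: [0.4666, -0.0393, 0.0246]
orientation: [-3.139, 0.09, 0.007]
force: [-4.1, -0.5, 3.5]
opening: 0.001
```

```bash
python3 - <<'E'
from h import *
st()
E
```

```text
t 5.5 tcp [ 0.4666 -0.0393  0.0246] fix mm [-67.5   0.6  24.6] F [-4.1 -0.5  3.5] yaw -0.057 z [-0.005  0.001 -1.   ] op 0.001
```

In contact with a light push force. Continuing to the stop in small steps.

apply_moves(commands=[0.7,-0.04,-0.1,0,0,0,0,0.5,-0.03,0,0,0,0,0,0.3,-0.02,0,0,0,0,0])

```text
t: 5.88
tool_pos: [0.4779, -0.0399, 0.0226]
orientation: [-3.139, 0.089, 0.025]
force: [-24.8, 0.6, 20.0]
opening: 0.0005
```

```bash
python3 - <<'E'
from h import *
st()
E
```

```text
t 5.88 tcp [ 0.4779 -0.0399  0.0226] fix mm [-56.2   0.6  22.6] F [-24.8   0.6  20. ] yaw -0.057 z [-0.016  0.002 -1.   ] op 0.0005
```

```bash
python3 - <<'E'
from h import *
a,_=read_camera("wrist"); st(); cv2.imwrite("pics/w3.png",a)
for q in ("block_mid","stop_face"):
  for r in spot_point(q,"wrist")[:2]:
    X=w("wrist",r["point"]); print(q,r["conf"],(inv(X)*1000).round(1))
E
```

```text
t 5.92 tcp [ 0.4779 -0.0399  0.0225] fix mm [-56.2   0.6  22.5] F [-20.2   1.1  15.1] yaw -0.057 z [-0.016  0.002 -1.   ] op 0.0005
block_mid 0.72 [ 0.9 -2.3 23.6]
block_mid 0.33 [26.1 56.1 47.8]
stop_face 0.85 [42.5  2.1 29.1]
```

View pics/w3.png

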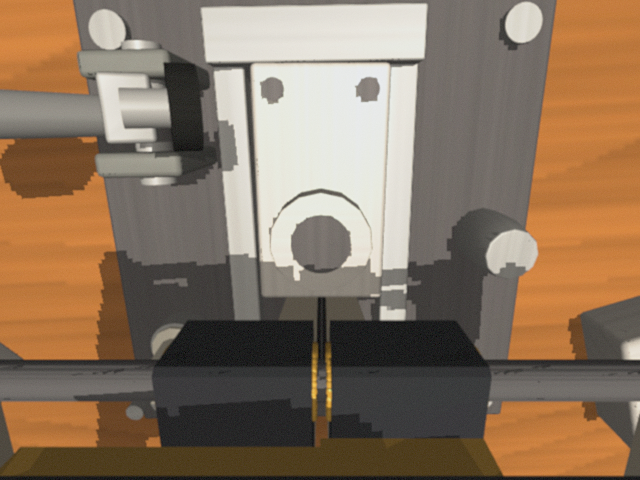

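The block is home: its front edge (row 63) touches the stop with no gap, and force rises to 25 N. I'll back off, lift, and go round to the +y side of the lever.

apply_moves(commands=[-1,0.05,0,0,0,0,0,-1.5,0.1,0,0,0,0,0,0,0,4,0,-0.01,0,0,0,0,5,0,0,0,0,0,0,5,0,0,0,0,0,4,3,0,0,0,0,0,5,0,0,0,0,0,0,5,0,0,0,0,0])

```text
t: 7.02
tool_pos: [0.4554, 0.1026, 0.1994]
orientation: [-3.137, 0.101, -0.014]
force: [1.2, 0.3, -0.1]
opening: 0.0001
```

```bash
python3 - <<'E'
from h import *
st()
E
```

```text
t 7.03 tcp [0.4554 0.1026 0.1994] fix mm [-86.4 141.7 199.4] F [ 1.2  0.3 -0.1] yaw -0.064 z [ 0.009  0.003 -1.   ] op 0.0001
```

apply_moves(commands=[3,3.5,0,0,0,0,0,4,0.5,0,0,0,0,0,3.5,0,0,0,0,0,0,0,0,0,0,0,0,0])

```text
t: 7.52
tool_pos: [0.565, 0.1493, 0.2006]
orientation: [-3.134, 0.091, -0.028]
force: [-0.5, -0.6, -1.7]
opening: 0.0002
```

```bash
python3 - <<'E'
from h import *
st()
a,_=read_camera("wrist"); read_camera("scene"); read_camera("top")
for cam in ("wrist","scene","top"):
 for q in ("lever_knob","block_mid"):
  for r in spot_point(q,cam)[:3]:
    X=w(cam,r["point"]); print(cam,q,r["conf"],X.round(3),(inv(X)*1000).round(1))
E
```

```text
t 7.53 tcp [0.565  0.1493 0.2006] fix mm [ 20.6 194.2 200.6] F [-0.5 -0.6 -1.7] yaw -0.058 z [ 0.018  0.005 -1.   ] op 0.0002
wrist lever_knob 0.95 [0.562 0.073 0.14 ] [ 21.2 117.6 139.6]
wrist block_mid 0.72 [ 0.534 -0.043  0.026] [ 0.5  0.2 26. ]
wrist block_mid 0.55 [0.46  0.185 0.015] [-86.2 224.5  14.9]
scene lever_knob 0.75 [ 0.315 -0.477  0.004] [-195.1 -444.9    4.4]
scene lever_knob 0.73 [0.568 0.072 0.142] [ 27.6 117.5 142.4]
scene block_mid 0.96 [ 0.438 -0.24   0.02 ] [ -85.2 -201.6   20.2]
scene block_mid 0.95 [0.465 0.188 0.018] [-81.1 227.2  18.2]
scene block_mid 0.88 [ 0.529 -0.044  0.029] [-4.5 -0.6 29.2]
top lever_knob 0.77 [0.564 0.072 0.143] [ 23.6 117.  142.8]
top block_mid 0.94 [ 0.529 -0.046  0.029] [-5.  -3.1 28.5]
top block_mid 0.74 [0.461 0.186 0.016] [-85.  224.8  16.4]
top block_mid 0.65 [ 0.441 -0.246  0.02 ] [ -81.7 -207.3   20.1]
```

```bash
python3 - <<'E'
from h import *
a,_=read_camera("wrist"); t,_=read_camera("top")
u,v=px("wrist",fx([.03,0,.039])); print(u,v)
u=int(np.clip(u,100,540)); v=int(np.clip(v,75,405))
c1=cv2.resize(a[v-75:v+75,u-100:u+100],(760,570)); 
u,v=px("top",fx([.0,0,.039])); c2=cv2.resize(t[v-50:v+50,u-40:u+40],(0,0),fx=4,fy=5.7)
cv2.imwrite("pics/gap.png",np.hstack([cv2.resize(c1,(480,570)),c2[:570,:320]]))
E
```

```text
550 214
```

View pics/gap.png

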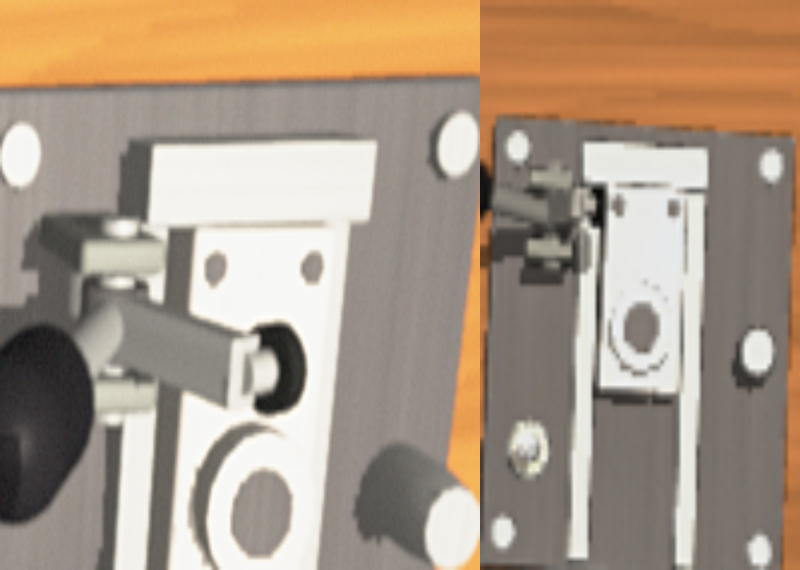

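The block is flush with the stop in both views, and the foot hangs clear above it. Now I'll go down beside the knob.

apply_moves(commands=[0,0,-3,0.003,0.015,0,0,0,0,-3,0,0,0,0,0,0,-0.5,0,0,0,0,0,-1,0,0,0,0,0,0,-1,0,0,0,0,0])

```text
t: 8.7
tool_pos: [0.5644, 0.1286, 0.1387]
orientation: [-3.131, 0.089, -0.011]
force: [-0.0, 0.2, 1.0]
opening: 0.0002
```

```bash
python3 - <<'E'
from h import *
st()
E
```

```text
t 8.7 tcp [0.5644 0.1286 0.1387] fix mm [ 21.1 173.5 138.7] F [-0.   0.2  1. ] yaw -0.057 z [ 0.007  0.009 -1.   ] op 0.0002
```

apply_moves(commands=[0,-1.5,-0.2,0,0,0,0,0,-1.5,0,0,0,0,0,0,-1.2,0,0,0,0,0,0,-1.2,0,0,0,0,0])

```text
t: 9.2
tool_pos: [0.5669, 0.0817, 0.1488]
orientation: [-3.111, 0.084, -0.025]
force: [-12.0, 17.0, 22.4]
opening: 0.0005
```

```bash
python3 - <<'E'
from h import *
st()
E
```

```text
t 9.2 tcp [0.5669 0.0817 0.1488] fix mm [ 26.1 126.7 148.8] F [-12.   17.   22.4] yaw -0.054 z [ 0.017  0.029 -0.999] op 0.0005
```

The tip slid up onto the knob's rounded top (22 N upward). I'll back off, go lower and straighten.

apply_moves(commands=[0,2.5,0.3,0,0,0,0,0,2.5,0,-0.02,0.015,0,0,0,0,-2,-0.008,0,0,0,0,0,-1.5,0,0,0,0,0,0,0,0,0,0,0])

```text
t: 9.82
tool_pos: [0.5684, 0.1278, 0.1181]
orientation: [-3.139, 0.091, -0.01]
force: [-0.9, 0.3, -0.1]
opening: 0.0005
```

```bash
python3 - <<'E'
from h import *
st()
read_camera("wrist"); read_camera("scene")
for cam in ("wrist","scene"):
 for q in ("lever_knob","block_mid"):
  for r in spot_point(q,cam)[:3]:
    X=w(cam,r["point"]); print(cam,q,r["conf"],(inv(X)*1000).round(1))
E
```

```text
t 9.82 tcp [0.5684 0.1278 0.1181] fix mm [ 25.1 172.9 118.1] F [-0.9  0.3 -0.1] yaw -0.058 z [ 0.006  0.001 -1.   ] op 0.0005
wrist lever_knob 0.81 [ 22.1 120.1 140.8]
wrist block_mid 0.83 [ 2.4  0.3 28.4]
scene lever_knob 0.88 [ 26.1 119.3 141.8]
scene lever_knob 0.58 [-196.5 -448.5    8.9]
scene block_mid 0.97 [-4.4  0.1 27.6]
scene block_mid 0.84 [-80.8 227.7  19. ]
scene block_mid 0.82 [ -85.6 -199.2   16.7]
```

apply_moves(commands=[0,-1.5,0,0,0,0,0,0,-1.2,0,0,0,0,0,0,-1.2,0,0,0,0,0,0,-1.2,0,0,0,0,0])

```text
t: 10.62
tool_pos: [0.5715, 0.0773, 0.1237]
orientation: [-3.133, 0.087, -0.023]
force: [-2.1, 5.5, 4.0]
opening: 0.0002
```

```bash
python3 - <<'E'
from h import *
st()
E
```

```text
t 10.62 tcp [0.5715 0.0773 0.1237] fix mm [ 30.9 122.6 123.7] F [-2.1  5.5  4. ] yaw -0.056 z [ 0.015  0.007 -1.   ] op 0.0002
```

apply_moves(commands=[-0.2,-1.2,-0.3,0,0.01,0,0,-0.1,-1.2,-0.1,0,0,0,0,-0.1,-1.2,-0.1,0,0,0,0])

```text
t: 11.0
tool_pos: [0.568, 0.0379, 0.1194]
orientation: [-3.134, 0.089, -0.01]
force: [0.7, 0.2, -0.0]
opening: 0.0006
```

```bash
python3 - <<'E'
from h import *
st()
read_camera("scene")
for r in spot_point("lever_knob","scene")[:2]:
    X=w("scene",r["point"]); print(r["conf"],(inv(X)*1000).round(1))
E
```

```text
t 11.0 tcp [0.568  0.0379 0.1194] fix mm [ 29.6  83.1 119.4] F [ 0.7  0.2 -0. ] yaw -0.057 z [ 0.006  0.006 -1.   ] op 0.0006
0.76 [ 29.4  50.5 158.6]
```

apply_moves(commands=[0,-0.6,0,0,0,0,0,0,0,0,0,0,0,0,0,0,0,0,0,0,0])

```text
t: 11.48
tool_pos: [0.5673, 0.0309, 0.1185]
orientation: [-3.135, 0.091, -0.007]
force: [-0.1, 1.1, 0.7]
opening: 0.0007
```

```bash
python3 - <<'E'
from h import *
st()
read_camera("scene")
for q in ("lever_knob","foot","block_mid"):
  for r in spot_point(q,"scene")[:3]:
    X=w("scene",r["point"]); print(q,r["conf"],(inv(X)*1000).round(1))
E
```

```text
t 11.47 tcp [0.5673 0.0309 0.1185] fix mm [ 29.3  76.1 118.5] F [-0.1  1.1  0.7] yaw -0.058 z [ 0.005  0.006 -1.   ] op 0.0007
lever_knob 0.71 [ 27.3  -6.3 145.1]
foot 0.75 [24.9 -1.3 44.5]
block_mid 0.77 [-2.3  3.1 29.1]
block_mid 0.71 [ -85.3 -202.6   16.7]
block_mid 0.63 [-80.9 227.1  15.4]
```

The lever has snapped over (knob at y ≈ -6 mm). I'll retreat and take a last check.

apply_moves(commands=[0,3,0,0,0,0,0,0,4,0,0,0,0,0,0,4,2,0,0,0,0,0,3,4,0,0,0,0,0,0,4,0,0,0,0,0,0,0,0,0,0,0,0,0,0,0,0,0,0])

```text
t: 12.55
tool_pos: [0.5655, 0.1764, 0.2201]
orientation: [-3.135, 0.089, -0.004]
force: [-0.3, 0.2, -0.4]
opening: 0.0005
```

```bash
python3 - <<'E'
from h import *
st()
a,_=read_camera("scene"); b,_=read_camera("top")
for cam in ("scene","top"):
 for q in ("lever_knob","foot","block_mid","stop_face","socket_mid","plug_mid"):
  for r in spot_point(q,cam)[:1]:
    X=w(cam,r["point"]); print(cam,q,round(r["conf"],2),(inv(X)*1000).round(1))
c1=cv2.resize(a[220:330,250:370],(436,400)); c2=cv2.resize(b[180:290,280:390],(400,400),interpolation=cv2.INTER_CUBIC)
cv2.imwrite("pics/end.png",cv2.resize(np.hstack([c1,c2]),(800,383)))
E
```

```text
t 12.55 tcp [0.5655 0.1764 0.2201] fix mm [ 19.6 221.3 220.1] F [-0.3  0.2 -0.4] yaw -0.057 z [ 0.003  0.005 -1.   ] op 0.0005
scene lever_knob 0.95 [ 28.   -7.8 145.6]
scene foot 0.89 [24.7  2.4 40.1]
scene block_mid 0.6 [ -86.1 -200.3   18.3]
scene stop_face 0.84 [47.6 -0.8 24.9]
scene socket_mid 0.42 [-27.2 -73.2  30.2]
scene plug_mid 0.66 [-75.9  69.2  47.7]
top lever_knob 0.66 [ 26.   -8.2 141. ]
top foot 0.65 [21.3  1.5 39.4]
top block_mid 0.97 [ -83.8 -206.3   18. ]
top stop_face 0.86 [49.3  5.7 26.9]
top socket_mid 0.59 [-23.8 -73.3  30.7]
top plug_mid 0.51 [ 42.3 390.7   7.8]
```

View pics/end.png

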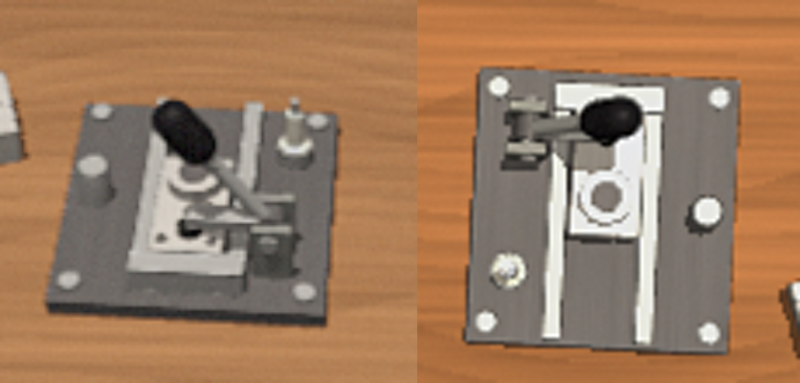

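The block is flush with the stop, the foot is down on it, and the socket and plug still stand where they were. Handing in.

```bash
python3 -c "
from plant import *
print(close_job())"
```

```text
the job is handed in; nothing more can be done
None
```

I pushed the small block in the channel home against the end stop, then pushed the lever over past upright. It snapped down with its foot on the block. I handed the job in at about 12.6 s; no verdict was reported.

**Last checks:**
- **Block:** no gap to the stop shows in the wrist or top views after the push, which ended at about 25 N. The final scene view also looks flush. The final network check on the block returned a large look-alike on the bench, so the last position rests on the pictures.
- **Lever:** the knob reads at y ≈ -8 mm, z ≈ 141–146 mm, and the foot at z ≈ 40 mm. Both match the clamped pose.
- **Bystanders:** the socket and plug are upright and where they were. I did not re-measure the others, but I never went near them. The final top-camera reading for the plug was a false detection.
- **Arm:** retracted clear, with no contact force reading.

**What went wrong or disagreed:**
- My first descent behind the block fell short. The tips caught the block near its top edge and moved it about 12 mm before I backed off and went lower.
- My first push on the lever slid onto the knob's rounded top with about 22 N upward, so I repeated it lower.
- After the push, the top and scene networks put the block at about x = -5 mm, while the wrist network put it at 0 to +2 mm. I trusted the pictures.
- The foot's pressing force could not be measured directly.

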